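# Brush glue on a bare granite block at the craft stall

## Robot

A 6-joint arm with a two-finger parallel gripper is mounted at the origin on the work surface. World frame = base frame: x ahead of the robot, y to its left, z up, the work surface at z = 0. Lengths are in m, angles in rad, forces in N, time in s.
With the tool pointing down it reaches from about 0.3 to 0.825 m from the base axis. Payload 5.4 kg.
Tool frame: the origin (TCP) lies at the very end of the fingers, on their centre line; the grasp point (between the pads) lies 19 mm behind it (r.grip_depth is the distance from the TCP to the grasp point, in m); z points along the fingers, y is the line along which they close (so a half turn about z gives the same grasp; the last joint's range is limited). The gripper opens to 92 mm and grips with 3 to 60 N. Pads are 20 mm wide; open, the fingers measure 128 mm over their backs; the gripper's body (75 mm by 189 mm) begins 69 mm behind the grasp point.
Start: joints at [0.916, 0.158, 1.597, -0, 1.386, -0.21], TCP at [0.247, 0.519, 0.18] pointing down, gripper open.
Joint ranges: [-2.91, 2.91], [-0.94, 2.29], [0.18, 2.7], [-1.29, 4.43], [0.17, 2.64], [-3, 3]. Speed limits (rad/s): [2.57, 2.57, 3.14, 3.14, 3.14, 3.14].

## Interface

Orientations are given as a unit quaternion [x, y, z, w].
In Python, from station import r, effector, kinematics, vision, job_done, readout gives the robot as it stands. The module is installed in compiled form; this text tells all that it offers. Calls block until the motion is done:
- r.move_ptp(position, orientation): joint-space move of the TCP to a pose.
- r.move_straight(position, v=0.15, frame=None, threshold=None): straight line of the TCP; frame=None keeps the orientation; v is the mean speed in m/s. With threshold (N) it stops when the force on the tool has changed by that much, and returns True; else False.
- r.goto_joints(angles): joint-space move.
- effector.set_gripper(opening, f_grip=None): finger opening in m; f_grip is the grip in N (None keeps the last); returns when the fingers have stopped.
- r.sleep(seconds).
- kinematics.inverse_kinematics(position, orientation): joint angles nearest the present ones, or None.
- vision.get_image(name): name is "scene" or "top" or "wrist"; returns a dict with "image" (420x560x3 uint8, red, green, blue), "fx", "fy", "cx", "cy" (pixels), "dist" ([k1, k2, p1, p2, k3] as OpenCV has them; the pictures are not rectified), "position" and "orientation" of the camera in the world. Camera axes: x right, y down, z forward; pixel columns grow to the right and rows downward; lengths in m; the calibration is good to about 2 mm. A picture is of the moment at which its call begins. There is no depth.
A pose or a line that the arm cannot do raises r.IKError and nothing moves.
- job_done(): hands the job in; it is judged then, once.
Readings, each from a call of its own:
- readout.read_t(): time.
- readout.read_joints(): joint angles.
- readout.read_qvel(): joint speeds.
- readout.read_effort(): joint torques, N m.
- readout.read_position(): TCP position.
- readout.read_orientation(): TCP orientation.
- readout.read_ft_force(): force on the tool from outside, world axes, zero at the start.
- readout.read_wrist_torque(): the same for the moment, N m.
- readout.read_grip_width(): finger opening in m.
- readout.read_grasp_force(): force on a finger pad.
Only numpy, scipy, OpenCV 4.12 (cv2) and the standard library are available. Lean on these libraries where they do the work, as an engineer would, in place of code of your own. Each camera call takes 0.05 s, during which the arm holds its last target. There are 200 camera calls.

## Task

One granite block is still waiting for its plaster figure: take the flat brush from its wooden rest, dip its bristles into the yellow glue pot about halfway down, then dab them lightly on the middle of the bare block's top. Afterwards lay the brush back flat on its rest, across both notches, and let go. Keep the brush out of the striped mug, and do not shift the pot, the blocks, the mug or the white gift box.

Things in the scene. Friction and masses are not known exactly. Their poses are not given: they have to be found in the camera images.
- brush: flat glue brush, 225 mm long, 70 to 115 g, lying level on its rest. x runs along it to the bristles, y across its width, z up as it lies. Origin: grip point in the middle of the handle's thickness, about midway between the rest's supports. Brown handle x = -95 to 55 mm, 24 mm wide, 14 thick; steel ferrule 55 to 87 mm, 36 wide, 16 thick; pale bristles 87 to 130 mm, 34 wide, 12 thick (8 at the end)
- brush_tip (a point): middle of the bristles' free end, at (130, 0, 0) mm in the brush's frame while they are straight. The bristles bend springily about the ferrule, in the z direction only: the end gives about 8 mm per N, at most 0.7 rad (28 mm)
- brush_rest: light wooden brush rest, fixed: base 130 x 70 x 12 mm, two uprights 10 mm thick at x = -45 and +45 mm (x along the brush, z up; origin at the centre of its underside). Each has a notch in its top, 40 mm wide, notch floor 40 mm above the table, cheeks up to 53 mm. The brush lies in both notches, its origin 47 mm above the table; 80 mm are free for the fingers between the uprights
- glue_pot: open round yellow plastic tub (loose, 0.35 to 0.6 kg, contents not shown): outside diameter 96 mm, wall 4 mm (inside diameter 88 mm), height 75 mm, inner floor 6 mm above the table. Origin at the centre of its underside, z up. Its place may be swapped with the mug's
- pot_rim (a point): centre of the glue pot's mouth, at the height of its rim (75 mm)
- bare_block: grey granite block without any figure on it (loose, 1.7 kg), 90 x 90 x 80 mm high. Origin at the centre of its underside, z up. It stands in one of three places, with the two finished blocks in the others
- bare_top (a point): centre of the bare block's top face (80 mm high)
- rose_block: bystander: the same granite block with a white plaster rose on top, 118 mm high in all. Origin at the centre of its underside
- angel_block: bystander: the same granite block with a white plaster angel on top, 129 mm high in all. Origin at the centre of its underside
- mug: bystander: white coffee mug with green upright stripes, diameter 80 mm, 95 mm high, handle on its own +y side reaching 71 mm from the axis. Origin at the centre of its underside
- gift_box: bystander: white cardboard gift box, 84 x 84 x 62 mm high. Origin at the centre of its underside

How it is judged:
By the outcome, as a careful person would: the job done as asked, in the order asked, and still so for the second after the job is handed in, with the robot touching nothing.
It also fails if it takes over 67 s, if anything falls off the work surface, if the arm or the gripper's body presses on something with over 40 N, if the wrist force passes 120 N, or if a joint passes its speed limit or range.

## Working session

There is one attempt and no reset: what is moved stays moved. The work goes in short steps, each a Python script; the robot and the scene stay as the last script left them, time stands still between calls to the robot, and variables do not carry over. Pictures are saved under pics/ and viewed, at most 11 in all, crops included, and the job is handed in when it is done.

```bash
mkdir -p pics
cat > h.py <<'E'
import numpy as np, cv2, pickle
from scipy.spatial.transform import Rotation as R
def ray(c,uv):
    K=np.array([[c['fx'],0,c['cx']],[0,c['fy'],c['cy']],[0,0,1]])
    p=cv2.undistortPoints(np.array(uv,float).reshape(-1,1,2),K,np.array(c['dist'],float)).reshape(-1,2)
    return np.array(c['position']),R.from_quat(c['orientation']).apply(np.c_[p,np.ones(len(p))])
def onplane(c,uv,z):
    o,d=ray(c,uv); return o+d*((z-o[2])/d[:,2])[:,None]
def save(c,n): cv2.imwrite(f'pics/{n}.png',cv2.cvtColor(c['image'],cv2.COLOR_RGB2BGR))
E
python3 - <<'E'
from h import *
from station import *
for n in ('scene','top'):
    c=vision.get_image(n); save(c,n+'0'); pickle.dump(c,open(n+'0.pkl','wb')); print(n,c['position'],c['orientation'],c['fx'])
print(readout.read_t(),r.grip_depth,readout.read_orientation())
E
```

```text
scene [ 1.3825372  -0.43104322  0.80245786] [ 0.7562911   0.48442163 -0.23284265 -0.37301977] 502.37853901031457
top [ 0.32881448 -0.03667679  1.19128249] [ 0.7085741  -0.69912605  0.06812023 -0.06712039] 481.734901049769
0.1 0.0187 [ 2.20565388e-01  9.75371841e-01 -7.45881120e-04 -3.52504345e-04]
```

View pics/scene0.png

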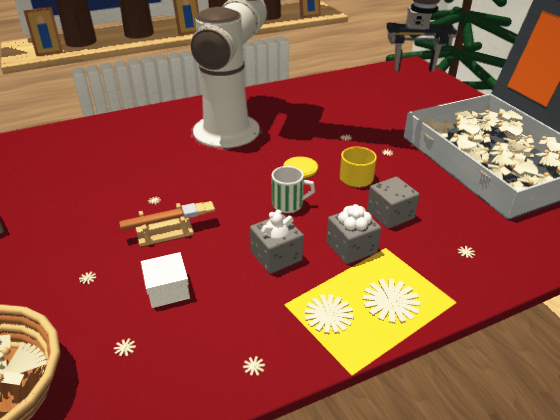

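View pics/top0.png

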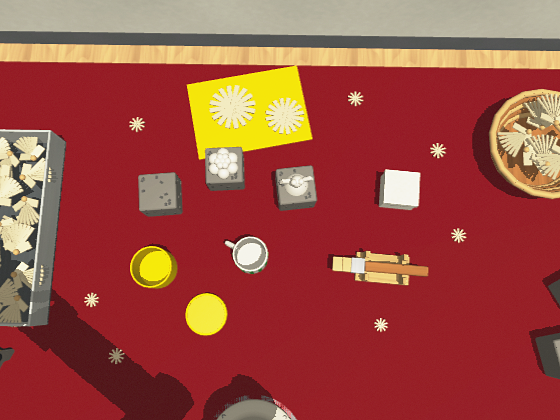

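The top view shows the bare block at (160,193), the pot at (153,267), the mug at (250,254), and the brush from (333,263) at the bristles to (428,271). The rose is at (225,168), the angel at (296,187) and the box at (400,189).

Run:
```python
from h import *
for n in ('top',):
    c=pickle.load(open(n+'0.pkl','rb')); im=c['image']; hsv=cv2.cvtColor(im,cv2.COLOR_RGB2HSV)
    def comp(mask,uv):
        k,l,s,ce=cv2.connectedComponentsWithStats(mask.astype(np.uint8)); m=l==l[uv[1],uv[0]]; return m,s[l[uv[1],uv[0]]],ce[l[uv[1],uv[0]]]
    H,S,V=[hsv[...,i].astype(int) for i in range(3)]
    m,s,ce=comp((H>20)&(H<35)&(S>120),(153,267)); print('pot',s,ce)
    for uvz in [((ce[0],ce[1]),.075)]: print(onplane(c,[uvz[0]],uvz[1]))
    x,y,w,h,_=s
    print('pot box edges@.075',onplane(c,[(x,y+h/2),(x+w,y+h/2),(x+w/2,y),(x+w/2,y+h)],.075)[:,:2])
    m,s,ce=comp((S<60)&(V<190),(165,193)); print('block',s,ce)
    x,y,w,h,_=s; print(cv2.minAreaRect(np.argwhere(m)[:,::-1].astype(np.float32)))
    roi=np.zeros_like(m); roi[250:290,325:435]=1
    hm=roi&(H>4)&(H<17)&(S>140)&(V>90)
    m,s,ce=comp(hm,(400,268)); print('handle',s,ce)
    pts=np.argwhere(m)[:,::-1]; ends=[pts[pts[:,0]<=s[0]+1].mean(0),pts[pts[:,0]>=s[0]+s[2]-2].mean(0)]
    print(ends,onplane(c,ends,.054)[:,:2])
    print('tip,mug,rose,angel,box', onplane(c,[(333,264),],.05),onplane(c,[(250,254)],.095),onplane(c,[(225,168)],.1),onplane(c,[(296,187)],.1),onplane(c,[(400,189)],.062))
    crop=cv2.cvtColor(np.vstack([cv2.resize(im[150:300,120:270],(560,560),interpolation=2)[:, :],]),cv2.COLOR_RGB2BGR)
    b=cv2.cvtColor(cv2.resize(im[240:295,325:435],(560,280),interpolation=2),cv2.COLOR_RGB2BGR)
    cv2.imwrite('pics/crop.png',np.hstack([cv2.resize(crop,(400,400)),cv2.resize(b,(400,200)).repeat(2,0)[:400]]))
```

```text
pot [ 130  246   47   42 1559] [152.90121873 267.12251443]
[[0.40406    0.23746475 0.075     ]]
pot box edges@.075 [[0.40363466 0.29021989]
 [0.4050837  0.18197328]
 [0.45289293 0.23902737]
 [0.35661945 0.23322635]]
block [ 138  173   44   43 1714] [159.6621937 194.0554259]
((159.693359375, 193.99374389648438), (41.9459228515625, 42.33281326293945), 88.15238952636719)
handle [365 261  64  25 664] [396.85843373 268.76807229]
[array([365.66666667, 266.33333333]), array([427.35714286, 270.64285714])] [[ 0.4139996  -0.25719356]
 [ 0.40585299 -0.40189403]]
tip,mug,rose,angel,box [[ 0.41875691 -0.18092394  0.05      ]] [[0.4353695  0.01349322 0.095     ]] [[0.63580822 0.07634886 0.1       ]] [[ 0.59231983 -0.09034841  0.1       ]] [[ 0.60000727 -0.34275085  0.062     ]]
```

View pics/crop.png

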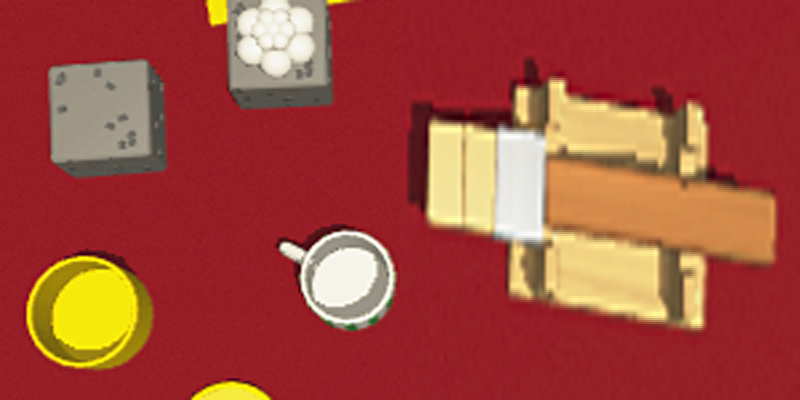

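```bash
cat >> h.py <<'E'
G=0.005; GD=0.0187
def pose(tip=None,org=None,psi=0,al=0,s=1):
    B=R.from_euler('z',psi,degrees=True)*R.from_euler('y',al,degrees=True); M=B.as_matrix()
    T=np.c_[s*M[:,0],-s*M[:,1],-M[:,2]]
    o=np.array(org) if tip is None else np.array(tip)-.130*M[:,0]
    return o+G*M[:,0]+GD*T[:,2], R.from_matrix(T).as_quat()
E
python3 - <<'E'
from h import *
from station import *
c=pickle.load(open('top0.pkl','rb'))
pot=onplane(c,[(150.8,266.6)],.075)[0]; blk=onplane(c,[(158.2,191.6)],.08)[0]; print(pot,blk, onplane(c,[(382.5,268)],.054))
q=kinematics.inverse_kinematics
for s in (1,-1):
    p=q(*pose(org=[.411,-.310,.047],psi=86.8,s=s)); print('grasp',s,np.round(p,2) if p is not None else None)
    for psi in range(-180,180,20):
        a=q(*pose(tip=[pot[0],pot[1],.04],psi=psi,al=60,s=s)); a2=q(*pose(tip=[pot[0],pot[1],.14],psi=psi,al=60,s=s));b=q(*pose(tip=[*blk[:2],.08],psi=psi,al=45,s=s))
        f=lambda v:None if v is None else np.round(v,2)
        if a is not None and b is not None and a2 is not None: print(s,psi,f(a),f(b))
E
```

```text
[0.40519296 0.24237724 0.075     ] [0.58147312 0.2344624  0.08      ] [[ 0.41062662 -0.29668044  0.054     ]]
grasp 1 [-0.87  0.17  1.9  -0.    1.07 -0.82]
1 -140 [-0.12 -0.56  2.67  1.38  0.7   2.91] [ 0.04  0.07  1.96  0.85  0.62 -2.82]
1 -100 [-0.29 -0.07  2.32  1.09  1.33  2.48] [-0.06  0.26  1.75  0.86  1.19  2.89]
1 -80 [-0.24  0.14  2.11  0.92  1.53  2.37] [-0.06  0.38  1.59  0.77  1.44  2.7 ]
1 -60 [-0.15  0.32  1.89  0.75  1.71  2.26] [-0.02  0.5   1.43  0.65  1.67  2.5 ]
1 -40 [-0.04  0.46  1.7   0.58  1.87  2.13] [0.03 0.61 1.27 0.51 1.86 2.29]
1 -20 [0.07 0.57 1.53 0.4  2.01 1.97] [0.09 0.7  1.14 0.34 2.01 2.04]
1 0 [0.19 0.65 1.41 0.19 2.11 1.76] [0.15 0.76 1.05 0.13 2.11 1.74]
1 20 [ 0.3   0.7   1.34 -0.05  2.15  1.52] [ 0.22  0.79  1.01 -0.11  2.12  1.42]
1 40 [ 0.42  0.7   1.34 -0.28  2.12  1.28] [ 0.29  0.77  1.03 -0.32  2.06  1.12]
1 60 [ 0.53  0.66  1.4  -0.5   2.01  1.06] [ 0.35  0.72  1.12 -0.51  1.92  0.85]
1 80 [ 0.63  0.58  1.52 -0.68  1.86  0.89] [ 0.39  0.63  1.25 -0.65  1.72  0.62]
1 100 [ 0.71  0.47  1.68 -0.85  1.66  0.76] [ 0.43  0.52  1.4  -0.76  1.49  
[... 669 characters left out ...]
.01] [ 0.03  0.61  1.27  0.51  1.86 -0.85]
-1 -20 [ 0.07  0.57  1.53  0.4   2.01 -1.17] [ 0.09  0.7   1.14  0.34  2.01 -1.1 ]
-1 0 [ 0.19  0.65  1.41  0.19  2.11 -1.38] [ 0.15  0.76  1.05  0.13  2.11 -1.4 ]
-1 20 [ 0.3   0.7   1.34 -0.05  2.15 -1.62] [ 0.22  0.79  1.01 -0.11  2.12 -1.72]
-1 40 [ 0.42  0.7   1.34 -0.28  2.12 -1.86] [ 0.29  0.77  1.03 -0.32  2.06 -2.02]
-1 60 [ 0.53  0.66  1.4  -0.5   2.01 -2.08] [ 0.35  0.72  1.12 -0.51  1.92 -2.29]
-1 80 [ 0.63  0.58  1.52 -0.68  1.86 -2.25] [ 0.39  0.63  1.25 -0.65  1.72 -2.52]
-1 100 [ 0.71  0.47  1.68 -0.85  1.66 -2.38] [ 0.43  0.52  1.4  -0.76  1.49 -2.72]
-1 120 [ 0.76  0.33  1.87 -1.01  1.44 -2.48] [ 0.43  0.41  1.56 -0.84  1.23 -2.91]
```

Run:
```python
from h import *
from station import *
p,o=pose(org=[.411,-.310,.20],psi=86.8)
r.move_ptp(p,o)
c=vision.get_image('wrist'); save(c,'w1'); pickle.dump(c,open('w1.pkl','wb'))
print(c['position'],readout.read_position(),readout.read_t())
```

```text
[ 0.4144787  -0.23181459  0.38611415] [ 0.4116541  -0.30449459  0.18131549] 3.1
```

View pics/w1.png

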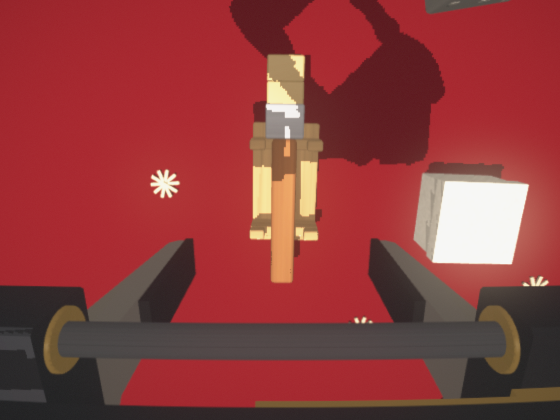

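The wrist view shows the brush tip at (286,56), the handle from (286,139) to (282,281), and the uprights at rows of about 144 and 234.

Run:
```python
from h import *
c=pickle.load(open('w1.pkl','rb'))
print(onplane(c,[(286,56),],.051)); p=onplane(c,[(286,139),(282,281)],.054);print(p,np.linalg.norm(p[0]-p[1]))
print(onplane(c,[(286,144),(284,234)],.053))
```

```text
[[ 0.42101447 -0.18101608  0.051     ]]
[[ 0.41711649 -0.25447069  0.054     ]
 [ 0.40534163 -0.39996335  0.054     ]] 0.14596835977933825
[[ 0.41688072 -0.25918761  0.053     ]
 [ 0.41019243 -0.34857424  0.053     ]]
```

Run:
```python
from h import *
from station import *
O=[.412,-.307]
p,o=pose(org=[*O,.20],psi=86); r.move_straight(p,frame=o)
effector.set_gripper(0.06)
p,o=pose(org=[*O,.047],psi=86); print('blocked',r.move_straight(p,v=.1,threshold=10))
effector.set_gripper(0.0,f_grip=45)
print('grip',readout.read_grip_width(),readout.read_grasp_force())
p,o=pose(org=[*O,.30],psi=86); r.move_straight(p,v=.12)
print(readout.read_grip_width(),readout.read_ft_force(),readout.read_t())
p,o=pose(tip=[.405,.242,.18],psi=95,al=60)
r.move_straight(p,v=.2,frame=o)
print(readout.read_grip_width(),readout.read_ft_force(),readout.read_t())
c=vision.get_image('wrist'); save(c,'w2'); pickle.dump(c,open('w2.pkl','wb'))
c=vision.get_image('scene'); save(c,'s2'); pickle.dump(c,open('s2.pkl','wb'))
c=vision.get_image('top'); save(c,'t2'); pickle.dump(c,open('t2.pkl','wb'))
a=pickle.load(open('w2.pkl','rb'))['image'];b=pickle.load(open('s2.pkl','rb'))['image']
cv2.imwrite('pics/m2.png',cv2.cvtColor(np.hstack([cv2.resize(a,(400,300)),b[60:360,180:580]]),cv2.COLOR_RGB2BGR))
```

```text
blocked False
grip 0.00042057738937257183 0.0
0.000304962126825629 [-0.42467481 -0.25874504 -0.32720292] 8.875
0.0006216896653629977 [-0.29302666  0.23221749  1.23716503] 11.35
```

View pics/m2.png

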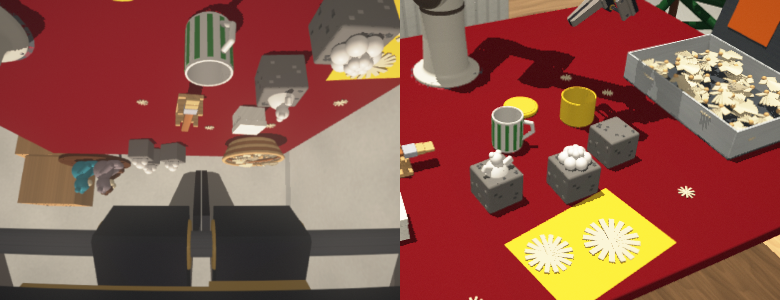

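View pics/t2.png

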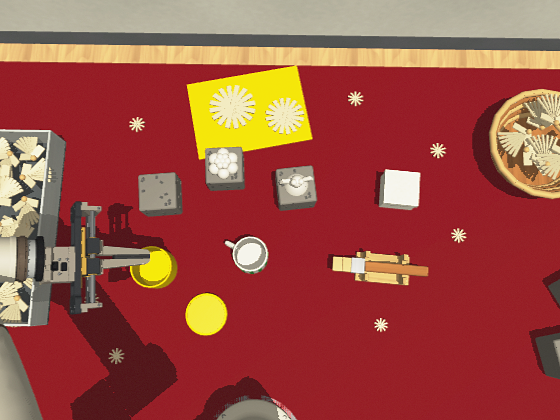

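The brush was missed: the top view shows it still on its rest, unmoved, at (333–428, 267), and the gripper is empty over the pot. I'll go back and check the finger height before closing.

Run:
```python
from h import *
from station import *
O=[.412,-.307]
effector.set_gripper(0.06)
p,o=pose(org=[*O,.25],psi=86); r.move_straight(p,v=.3,frame=o)
p,o=pose(org=[*O,.047],psi=86); print('blocked',r.move_straight(p,v=.15,threshold=10))
print(p,readout.read_position(),readout.read_grip_width(),readout.read_ft_force(),readout.read_t())
a=vision.get_image('wrist')['image'];b=vision.get_image('scene')['image']
cv2.imwrite('pics/m3.png',cv2.cvtColor(np.hstack([cv2.resize(a,(400,300)),cv2.resize(b[160:280,90:250],(400,300))]),cv2.COLOR_RGB2BGR))
```

```text
blocked False
[ 0.41234878 -0.30201218  0.0283    ] [ 0.4129305  -0.30267667  0.02923718] 0.06017867363729274 [0.33479527 0.15601324 0.53077618] 16.075
```

View pics/m3.png

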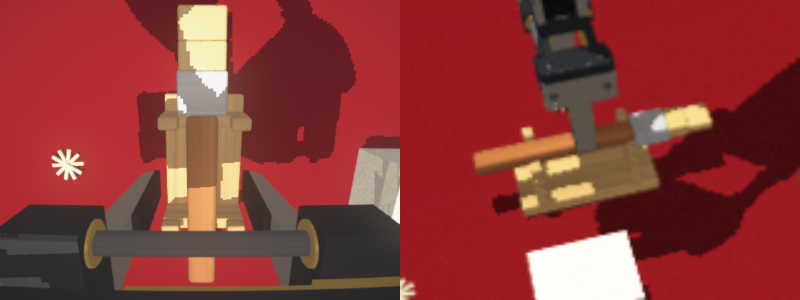

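The scene view on the right shows the near finger ending at crop (585,152), which looks too high. I'll compute its height.

Run:
```python
from h import *
c=pickle.load(open('scene0.pkl','rb'))
o,d=ray(c,[(164,220.8)])
for x in (.412,.442,.45,.46): print(x,(o+d*((x-o[0])/d[:,0])[:,None]).round(4))
# brush check: handle end, tip in scene crop
for uv,n in (((90+75/2.5,160+160/2.5),'back'),((90+312/2.5,160+115/2.5),'tip')):
    print(n,onplane(c,[uv],.047))
```

```text
0.412 [[ 0.412  -0.3008  0.0311]]
0.442 [[ 0.442  -0.3048  0.0549]]
0.45 [[ 0.45   -0.3059  0.0613]]
0.46 [[ 0.46   -0.3073  0.0692]]
back [[ 0.40113316 -0.40078902  0.047     ]]
tip [[ 0.42695642 -0.17582411  0.047     ]]
```

The finger end is really at about z = 0.055, while the reading says 0.029. So the true tool end is about 26 mm higher than reported. I'll measure this by touching the rest's base (z = 0.012) gently.

Run:
```python
from h import *
from station import *
effector.set_gripper(0.046)
p,o=pose(org=[.412,-.307,.047],psi=86)
f0=readout.read_ft_force()
hit=r.move_straight(p-[0,0,.066],v=.03,threshold=4)
print(hit,readout.read_position(),readout.read_ft_force()-f0,readout.read_grip_width(),readout.read_t())
b=vision.get_image('scene')['image']; cv2.imwrite('pics/m4.png',cv2.cvtColor(cv2.resize(b[160:280,90:250],(400,300)),cv2.COLOR_RGB2BGR))
```

```text
True [ 0.41229324 -0.30195785 -0.02260602] [-0.4708746   2.29323283  3.7014352 ] 0.04610482697075721 18.1167
```

View pics/m4.png

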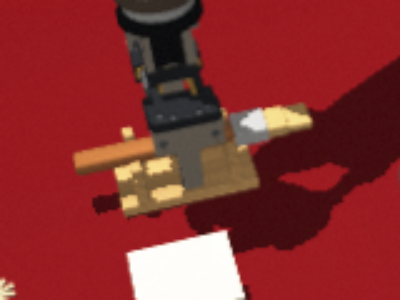

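Contact with the base came at a reading of −0.0226, so the true finger end is 35 mm short of the reported TCP. I'll correct the tool length and grasp.

```bash
sed -i 's/GD=0.0187/GD=0.0533/' h.py
python3 - <<'E'
from h import *
from station import *
O=[.412,-.307]
p,o=pose(org=[*O,.047],psi=86); r.move_straight(p,v=.05)
effector.set_gripper(0.0,f_grip=45)
print('grip',p,readout.read_position(),readout.read_grip_width(),readout.read_grasp_force())
if readout.read_grip_width()>.015:
    p,o=pose(org=[*O,.30],psi=86); r.move_straight(p,v=.15)
    print(readout.read_grip_width(),readout.read_ft_force(),readout.read_t())
    p,o=pose(tip=[.405,.242,.18],psi=95,al=60)
    r.move_straight(p,v=.2,frame=o)
    print(readout.read_grip_width(),readout.read_ft_force(),readout.read_t())
ims=[]
for n in ('scene','top'):
    c=vision.get_image(n); pickle.dump(c,open(n+'5.pkl','wb')); ims.append(c['image'])
cv2.imwrite('pics/m5.png',cv2.cvtColor(np.hstack([cv2.resize(ims[0][60:240,270:450],(400,400),interpolation=2),cv2.resize(ims[1][180:330,60:210],(400,400),interpolation=2)]),cv2.COLOR_RGB2BGR))
E
```

```text
grip [ 0.41234878 -0.30201218 -0.0063    ] [ 0.41220433 -0.30183885 -0.00652044] 0.023709633975986546 44.99346077442169
0.023567866450201893 [ 0.6934331   0.47001069 -0.75555357] 20.95
0.02352953593837696 [-0.08230079 -0.71217697 -0.94799542] 23.2833
```

View pics/m5.png

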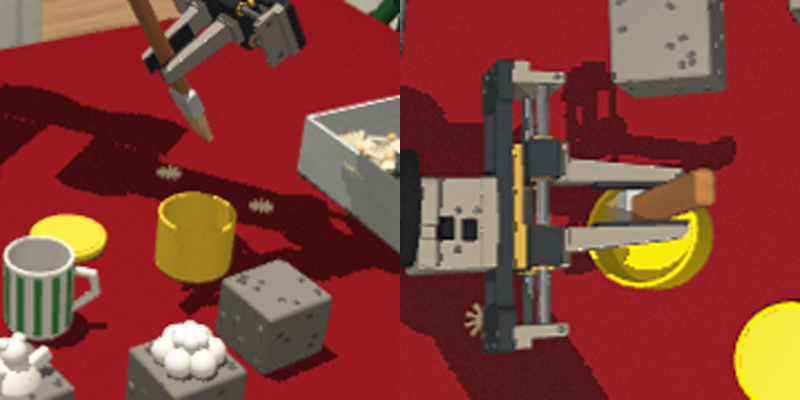

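The brush is held with its tip at about scene px (364,122), above the pot. I'll check that against the commanded tip position.

Run:
```python
from h import *
c=pickle.load(open('scene5.pkl','rb')); t=pickle.load(open('top5.pkl','rb'))
def proj(c,P):
    Rw=R.from_quat(c['orientation']).as_matrix(); K=np.array([[c['fx'],0,c['cx']],[0,c['fy'],c['cy']],[0,0,1]])
    return cv2.projectPoints(np.array([P],float),cv2.Rodrigues(Rw.T)[0],-Rw.T@np.array(c['position']),K,np.array(c['dist'],float))[0].ravel()
print('tip proj',proj(c,[.405,.242,.18]),'meas (364,122)')
o,d=ray(c,[(364,122)]); s=(.242-o[1])/d[0,1]; print('tip if y=.242',o+d[0]*s); s=(.405-o[0])/d[0,0]; print('tip if x=.405',o+d[0]*s)
M=(R.from_euler('z',95,degrees=True)*R.from_euler('y',60,degrees=True)).as_matrix()
back=np.array([.405,.242,.18])+M@[-.225,0,.007]; print('back proj top',back,proj(t,back),'meas',(60+704*.375-400*.375,180+180*.375))
print('pot rim scene',proj(c,[.405,.242,.075]),'meas',(270+197*.45,60+207*.45))
print('blk top',[proj(c,[.5815+a,.2345+b,.08]) for a,b in ((.045,.045),(.045,-.045),(-.045,-.045),(-.045,.045))],'meas',[(270+u*.45,60+v*.45) for u,v in ((331,296),(266,330),(218,292),(281,261))])
```

```text
tip proj [361.2630576  120.61394065] meas (364,122)
tip if y=.242 [0.41800586 0.242      0.18234225]
tip if x=.405 [0.405      0.2510754  0.17398054]
back proj top [0.41427667 0.13596721 0.37835572] [169.96808433 249.11045644] meas (174.0, 247.5)
pot rim scene [357.5211634  154.92492688] meas (358.65, 153.15)
blk top [array([418.1024912 , 193.94226076]), array([387.2869085 , 203.15018119]), array([367.07932913, 183.24800219]), array([396.89115264, 174.98338613])] meas [(418.95000000000005, 193.20000000000002), (389.7, 208.5), (368.1, 191.4), (396.45, 177.45)]
```

Run:
```python
from h import *
from station import *
ims=[]
def F(): 
    f=[]
    for _ in range(8): f.append(readout.read_ft_force()); r.sleep(.02)
    return np.mean(f,0).round(2)
p,o=pose(tip=[.405,.242,.04],psi=95,al=60)
print('dip hit',r.move_straight(p,v=.1,threshold=6)); r.sleep(.3)
ims.append(vision.get_image('scene')['image'][60:240,270:450]); print(F())
p,o=pose(tip=[.405,.242,.18],psi=95,al=60); r.move_straight(p,v=.12)
p,o=pose(tip=[.5815,.230,.115],psi=92,al=45); r.move_straight(p,v=.12,frame=o); r.sleep(.2); 
f0=F(); p2,_=pose(tip=[.5815,.230,.09],psi=92,al=45); r.move_straight(p2,v=.06); r.sleep(.1); print('pre',f0,F())
for z in np.arange(.087,.068,-.003):
    p2,_=pose(tip=[.5815,.230,z],psi=92,al=45); r.move_straight(p2,v=.03); f=F(); print(z,f-f0)
    if f[2]-f0[2]>.45: break
ims.append(vision.get_image('scene')['image'][60:240,270:450])
print(readout.read_grip_width(),readout.read_t())
cv2.imwrite('pics/m6.png',cv2.cvtColor(np.hstack([cv2.resize(i,(400,400),interpolation=2) for i in ims]),cv2.COLOR_RGB2BGR))
```

```text
dip hit False
[ 0.3  -0.21 -0.82]
pre [-0.13 -0.03 -1.05] [ 0.02  0.18 -1.01]
0.087 [ 0.12 -0.2   0.22]
0.08399999999999999 [-0.03 -0.07 -0.01]
0.08099999999999999 [0.03 0.35 0.1 ]
0.07799999999999999 [ 0.42 -0.33  1.23]
0.023632428040473174 31.2583
```

View pics/m6.png

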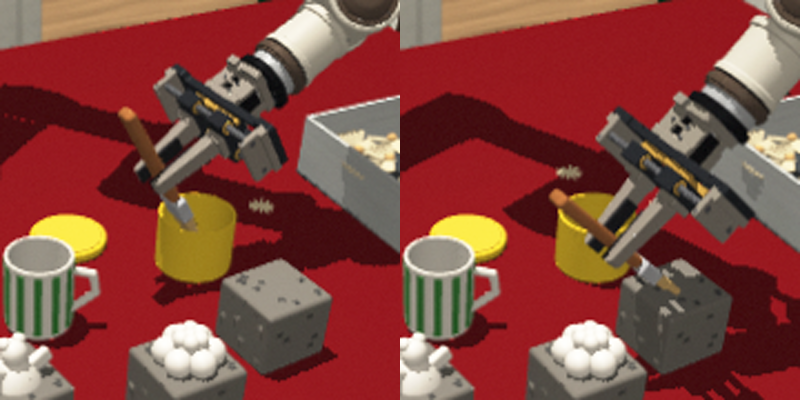

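The left view shows the bristles well inside the pot. The right view shows the bristle end at (678,292), in the middle of the block's top, with a light contact of about 1.2 N. Next I'll return the brush to its rest.

Run:
```python
from h import *
from station import *
O=[.412,-.307]
p,_=pose(tip=[.5815,.230,.22],psi=92,al=45); r.move_straight(p,v=.12)
p,o=pose(org=[*O,.30],psi=86); r.move_straight(p,v=.2,frame=o)
p,o=pose(org=[*O,.075],psi=86); r.move_straight(p,v=.15); r.sleep(.1)
p,o=pose(org=[*O,.0465],psi=86); print('hit',r.move_straight(p,v=.04,threshold=5)); print(p,readout.read_position(),readout.read_ft_force(),readout.read_t())
a=vision.get_image('scene')['image'][160:280,90:250]
effector.set_gripper(0.046); r.sleep(.2)
p,o=pose(org=[*O,.22],psi=86); r.move_straight(p,v=.12); r.sleep(.3)
w=vision.get_image('wrist')['image']; b=vision.get_image('scene')['image'][130:280,90:290]
print(readout.read_grip_width(),readout.read_t())
f=lambda i:cv2.resize(i,(400,300),interpolation=2)
cv2.imwrite('pics/m7.png',cv2.cvtColor(np.vstack([np.hstack([f(a),f(b)]),np.hstack([f(w),f(vision.get_image('top')['image'])])]),cv2.COLOR_RGB2BGR))
```

```text
hit True
[ 0.41234878 -0.30201218 -0.0068    ] [ 0.41176197 -0.30138584 -0.00655245] [-0.58307376  1.23848307  3.94370728] 37.375
0.04604185754128655 40.1333
```

View pics/m7.png

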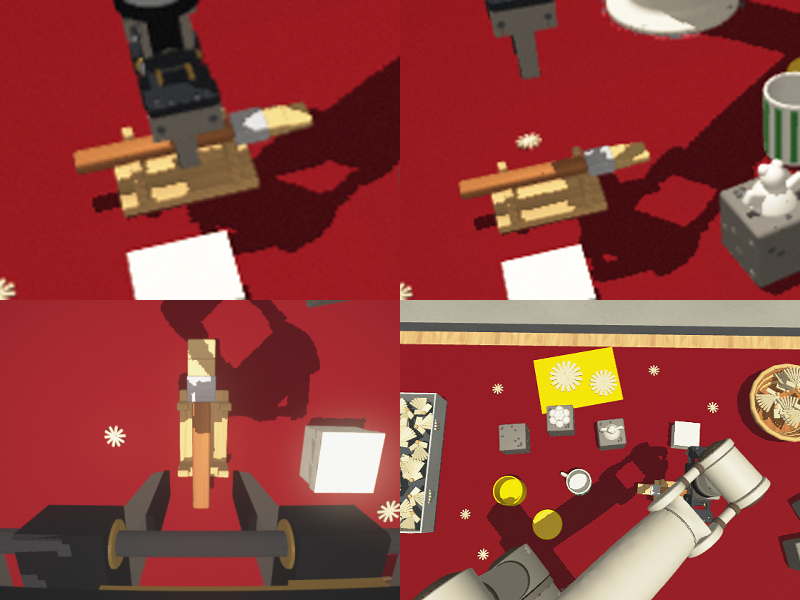

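The brush lies flat across both notches, the gripper is clear of it, and the other objects look unmoved.

```bash
python3 -c "
from station import *
print(job_done())"
```

```text
the job is handed in; nothing more can be done
None
```

The brush was dipped in the glue pot, dabbed lightly on the middle of the bare block, and laid back flat on its rest; the job was handed in at about 40 s, after a missed first grasp caused by the finger ends sitting 35 mm short of the reported TCP, which I measured and corrected.

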